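# Hang the dipper on the pot

### The job

Take the lid off the white pot and lay it, knob up, in the middle of the round cork trivet. Then hang the steel dipper on the pot by its own hook: the hook over the rim, the cup inside the pot, hanging upright by itself. Leave the pot standing where it is, and do not knock over the mug or the small white cup.

Things in the scene. Friction and masses are not known exactly. Their poses are not given: they have to be found in the camera images.
- pot: white round pot, straight walls, loose, 1.6 kg; outer radius 80 mm, wall 4 mm, 110 mm high, inner floor 5 mm up. Origin: centre of its underside, z up. Loop handles on its +y and -y sides, 85 mm up, reach 111 mm from the axis and span 35 mm to either side of y; the rest of the rim is clear. Stands left or right of the robot's centre line, the trivet on the other side
- pot_rim (a point): centre of the pot's mouth, at rim height (110 mm above the pot's underside)
- pot_lid: round steel lid, loose on the pot at the start, 0.3 kg, radius 83 mm; origin: centre of its underside, z up. A flange (radius 70, 6 mm deep) drops inside the rim: lift it straight up; set down, the lid stands on this flange. Its edge plate lies 6 to 10 mm above the origin, the middle is domed to 17 mm
- lid_knob (a point): middle of the lid's knob, an upright dark wooden cylinder 32 mm in diameter and 24 mm tall (28 to 52 mm above the lid's origin) on a thin stem; this point is 40 mm above the lid's origin. Take it from above
- trivet: round cork trivet fixed on the table, radius 75 mm, 10 mm thick; origin: centre of its underside, z up
- dipper: steel dipper, 150 mm tall, loose, 0.16 kg, stands on its round cup (radius 25, 40 high); origin: centre of the cup's underside, z up. A strap 3x14 mm rises at the cup's -x side (outer face x = -28.5). 85 mm up a bridge goes to -x and turns down in a lip: the hook, slot x = -42.5 to -28.5, 26 deep. Hung, its -x points outward from the pot, strap inside the wall, cup about 20 mm off the pot's floor
- dipper_grip (a point): in the upright wooden grip of the dipper: a block 14 mm (dipper's x) by 20 mm (dipper's y), 95 to 150 mm above the dipper's origin; this point is at x = -27 mm, 128 mm above the origin. Take it from above, fingers closing along the dipper's y
- hook_inside (a point): underside of the hook's bridge, mid-slot (x = -35.5 mm, 85 mm above the dipper's origin): rests on the rim when hung
- hook_tip (a point): lower end of the hook's lip (x = -44.5 mm, 59 mm above the dipper's origin): outside the pot when hung
- mug: bystander: white dotted mug, 91 mm tall, 82 mm wide, 117 mm long with its handle, open, standing upright near the robot; origin in the middle of its underside extent, z up
- cup: bystander: small white faceted cup without handle, diameter 66 mm, 63 mm tall, empty, upright, farther back on the left; origin: centre of its underside, z up
Mind the look-alikes: they are no part of the job. What is shaped like the dipper but blue or purple is not meant.

How it is judged:
On the way:
1. the lid lies knob up on the trivet (horizontal distance between pot_lid and trivet below 0.035 m and z of pot_lid in the frame of trivet between 0.006 and 0.016 m and angle between pot_lid's own z axis and vertical below 0.1 rad), for 0.2 s.
At the end, for the whole second after the job is handed in: Lid flat, knob up, within 35 mm of the trivet's centre. Dipper hung on the pot: bridge on the rim (104 to 118 mm up), hook tip outside the wall and 12 mm below the rim, cup inside (within 65 mm of the axis), 14 mm or more off the pot's underside, tilt under 0.25 rad. All at rest (all of step 1 and z of hook_inside in the frame of pot between 0.104 and 0.118 m and z of hook_tip in the frame of pot below 0.098 m and horizontal distance between hook_tip and pot between 0.078 and 0.105 m and horizontal distance between dipper and pot below 0.065 m and z of dipper in the frame of pot above 0.014 m and angle between dipper's own z axis and vertical below 0.25 rad and linear speed of each of dipper, pot_lid, pot below 0.02 m/s); the robot touches nothing.
It fails at once if the pot is shoved more than 40 mm or tipped (distance of pot from where it was at the start of the episode above 0.04 m or angle between pot's own z axis and vertical above 0.3 rad).
It fails at once if the mug is knocked over (angle between mug's own z axis and vertical above 0.6 rad).
It fails at once if the cup is knocked over (angle between cup's own z axis and vertical above 0.6 rad).
It also fails if it takes over 59 s, if anything falls off the work surface, if the arm or the gripper's body presses on something with over 40 N, if the wrist force passes 120 N, or if a joint passes its speed limit or range.

### The arm

A 6-joint arm with a two-finger parallel gripper is mounted at the origin on a cart in front of the work surface, level with it; the furniture and walls round the work are solid. World frame = base frame: x ahead of the robot, y to its left, z up, the work surface at z = 0. Lengths are in m, angles in rad, forces in N, time in s.
With the tool pointing down it reaches from about 0.375 to 0.75 m from the base axis. Payload 9 kg.
Tool frame: the origin (TCP) lies between the finger pads; the fingertips stand 11 mm ahead of it and the grasp point (between the pads) lies 8 mm behind it; z points along the fingers, y is the line along which they close (so a half turn about z gives the same grasp; the last joint's range is limited). The gripper opens to 85 mm and grips with 20 to 120 N. Pads are 22 mm wide; open, the fingers measure 114 mm over their backs; the gripper's body (76 mm by 85 mm) begins 54 mm behind the grasp point. The pads swing forward as they close: fully open they stand 13 mm farther back than shut.
Start: joints at [-0.218, 0.104, 0.097, 1.564, 0, 1.353], TCP at [0.6, 0, 0.242] pointing down, gripper open.
Joint ranges: [-2.99, 2.99], [-0.84, 1.86], [-1.1, 1.16], [-1.84, 2.11], [-1.51, 1.56], [-3.14, 3.14]. Speed limits (rad/s): [2.22, 2.22, 2.57, 3.14, 3.14, 3.14].

### API

Orientations are given as a unit quaternion [w, x, y, z].
In Python, from workcell import read_state, get_image, calibration, close_job, boxes_of, place_of gives the robot as it stands.
- The arm moves only by the shell command python3 -m inch 'ROWS' [FORCE]. ROWS is JSON, a list that holds one entry, the list of rows, each a list of 5 numbers: the opening, from -1 (shut) to 1 (fully open), so that 0 is half open, then the shift along the tool's x, y, z each as a share of 0.025 m, from -1 to 1, then the turn about the tool's z as a share of 10 degrees, from -1 to 1. In form: [[[fingers, x, y, z, roll], ...]]. A call has 1 to 20 rows; each row shifts and turns the commanded pose from where the row before left it, along the tool's axes as they then stand; what a row does not reach is not made up. A row lasts 1/8 s, in which the tool goes at most 62.5 mm and 10.7 degrees, less where a joint would pass 70% of its speed; a pose out of reach is approached as far as the arm can. A call with a number of a shift or a turn outside -1 to 1 is refused whole. A call with a gripper value outside its range is refused whole. The fingers move at their own pace and stop on an object; FORCE is the grip in N (left out, the last holds). Time passes only in rows, so rows that do not move let the fingers close. It gives the time, the measured TCP pose, the force, the opening and the grip force at its end, in the units of the state.
- read_state(): the state, without advancing time (a new reading comes with each control period).
- get_image(name): name is "scene" or "side" or "wrist"; returns the picture (384x512x3 uint8, red, green, blue); there is no depth.
- calibration(name): a dict with "vertical_fov" (degrees; the focal length in pixels is half the picture's height over the tangent of half this angle, whatever the lens; pixels are square), "cx", "cy" (the principal point, pixels), "pose" (4x4, takes a point from camera to world coordinates); the wrist camera has in their place "T_tool_cam" (4x4, takes a point from camera to tool coordinates, whose origin is the TCP and whose axes are the flange's). Camera axes: x right, y down, z forward; pixel columns grow to the right and rows downward; lengths in m; the calibration is good to about 2 mm. A picture is of the moment at which its call begins: read the wrist's pose just before it. calibration takes no time and is no camera call.
- close_job(): hands the job in; it is judged then, once.
Trained networks look in the newest picture that a camera, given by its name, has taken for a name from the list of things; names that differ only in an ending like _2 or _b are one class to them, and where a whole thing is asked for, a point or a joint stands for the part that bears it (a point fixed in the world has none). Each returns a list of dicts, best first, with "confidence" (0 to 1); they miss things now and then, are a little off and sometimes report something else, mostly with a low value. They report only what shows in the picture. A call takes as long as a camera call. They do not tell look-alikes from the thing itself.
- boxes_of(camera, name): "point" ([x, y, z] in m, in world coordinates, good to about 4 mm: the middle of the surface that is visible of it).
- place_of(camera, name): "point" ([x, y, z] in m, in world coordinates, good to about 4 mm: a listed point, or the origin of a listed thing).
The state is a dict: "time_s": time; "joints": joint angles; "qvel": joint speeds; "joint_efforts": joint torques, N m; "ee_pos": TCP position; "eef_rot": TCP orientation; "ft_force": force on the tool from outside, world axes, zero at the start; "ft_torque": the same for the moment, N m; "grip_width": finger opening in m; "gripper_force": force on a finger pad.
Only numpy, scipy, OpenCV 4.12 (cv2) and the standard library are available. Lean on these libraries where they do the work, as an engineer would, in place of code of your own. Each camera call takes 0.05 s, during which the arm holds its last target. There are 200 camera calls.

## Working session

There is one attempt and no reset: what is moved stays moved. The work goes in short steps, Python scripts to look and compute and a shell command to move; the robot and the scene stay as the last step left them, time stands still between calls to the robot, and variables do not carry over. Pictures are saved under pics/ and viewed, at most 10 in all, crops included, and the job is handed in when it is done.

```bash
mkdir -p pics; ls; python3 - <<'E'
from workcell import *
import cv2,numpy as np
s=read_state();print(s['ee_pos'],s['eef_rot'],s['grip_width'],s['time_s'])
for c in ['scene','side']:
    im=get_image(c);cv2.imwrite(f'pics/{c}0.png',im[:,:,::-1])
    for n in ['pot','lid_knob','trivet','dipper','dipper_grip','hook_tip','mug','cup']:
        print(c,n,[(np.round(d['point'],3).tolist(),round(d['confidence'],2)) for d in place_of(c,n)])
E
```

```text
pics
[5.99683963e-01 7.52451898e-05 2.41503375e-01] [-5.66027829e-04  7.07087939e-01  7.07125297e-01 -3.75085523e-04] 0.08501008906524708 0.0
scene pot [([0.463, -0.215, 0.001], 0.62)]
scene lid_knob [([0.465, -0.213, 0.141], 0.83), ([0.648, 0.252, 0.002], 0.16)]
scene trivet [([0.488, 0.241, 0.002], 0.62), ([0.463, -0.216, -0.001], 0.37)]
scene dipper [([0.651, 0.102, 0.004], 0.83), ([0.604, -0.009, 0.001], 0.67), ([0.527, -0.411, 0.002], 0.65)]
scene dipper_grip [([0.68, 0.1, 0.127], 0.96), ([0.574, -0.014, 0.128], 0.74), ([0.555, -0.391, 0.127], 0.54)]
scene hook_tip [([0.564, -0.016, 0.056], 0.81), ([0.696, 0.098, 0.06], 0.66), ([0.563, -0.381, 0.059], 0.6)]
scene mug [([0.433, 0.006, -0.001], 0.95)]
scene cup [([0.645, 0.251, 0.001], 0.68), ([0.464, -0.214, 0.141], 0.54)]
side pot [([0.465, -0.21, -0.002], 0.7), ([0.437, 0.008, 0.002], 0.52), ([0.561, -0.017, 0.06], 0.16)]
side lid_knob [([0.466, -0.216, 0.144], 0.63)]
side trivet [([0.487, 0.238, 0.002], 0.89)]
side dipper [([0.652, 0.106, -0.001], 0.89), ([0.61, -0.013, 0.002], 0.63), ([0.53, -0.406, -0.0], 0.59), ([0.462, -0.212, 0.144], 0.44)]
side dipper_grip [([0.678, 0.097, 0.124], 0.67), ([0.586, -0.012, 0.131], 0.57), ([0.549, -0.392, 0.128], 0.55)]
side hook_tip [([0.561, -0.02, 0.06], 0.88), ([0.693, 0.098, 0.061], 0.85), ([0.563, -0.38, 0.058], 0.61), ([0.647, 0.251, 0.0], 0.4)]
side mug [([0.438, 0.007, 0.001], 0.62)]
side cup [([0.65, 0.249, 0.0], 0.44)]
```

View pics/scene0.png

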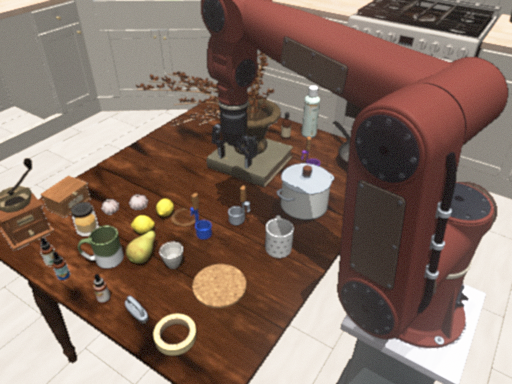

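View pics/side0.png

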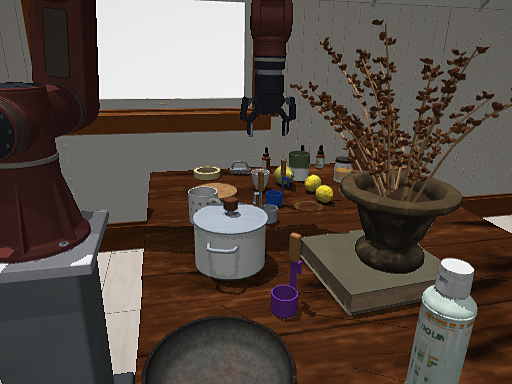

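Three dipper-shaped things: the blue one at scene (203,228), the steel one at (237,214), and the purple one at scene (310,158) and side (285,300). The steel one at about (0.606,-0.011) fits the description, so I'll check it in a close crop and measure the pot's handle direction too.

```bash
cat > h.py <<'E'
from workcell import *
import cv2,numpy as np
def K(c):
    k=calibration(c);return k,192/np.tan(np.radians(k['vertical_fov'])/2)
def plane(c,u,v,z,pose=None):
    k,f=K(c);P=np.array(k['pose'] if pose is None else pose)
    d=P[:3,:3]@[(u-k['cx'])/f,(v-k['cy'])/f,1];o=P[:3,3];return o+d*(z-o[2])/d[2]
def proj(c,p,pose=None):
    k,f=K(c);P=np.array(k['pose'] if pose is None else pose)
    q=P[:3,:3].T@(np.array(p)-P[:3,3]);return [round(k['cx']+f*q[0]/q[2],1),round(k['cy']+f*q[1]/q[2],1)]
E
python3 - <<'E'
from h import *
a=cv2.imread('pics/scene0.png')[150:250,180:340];b=cv2.imread('pics/side0.png')[160:290,180:310]
cv2.imwrite('pics/c1.png',np.hstack([cv2.resize(a,(480,300),interpolation=3),cv2.resize(b,(300,300),interpolation=3)]))
print(proj('scene',[.607,-.011,0]),proj('scene',[.58,-.013,.128]))
for az in range(0,360,30):
    t=np.radians(az);p=[.464+.108*np.cos(t),-.213+.108*np.sin(t),.085];print(az,proj('scene',p),proj('side',p))
E
```

```text
[np.float64(236.2), np.float64(219.9)] [np.float64(243.0), np.float64(192.4)]
0 [np.float64(277.8), np.float64(173.3)] [np.float64(276.6), np.float64(223.3)]
30 [np.float64(273.2), np.float64(182.4)] [np.float64(264.6), np.float64(214.4)]
60 [np.float64(277.2), np.float64(192.6)] [np.float64(245.3), np.float64(209.2)]
90 [np.float64(289.2), np.float64(200.8)] [np.float64(223.0), np.float64(208.5)]
120 [np.float64(306.2), np.float64(204.6)] [np.float64(201.9), np.float64(212.4)]
150 [np.float64(323.0), np.float64(202.5)] [np.float64(186.5), np.float64(220.4)]
180 [np.float64(334.5), np.float64(195.3)] [np.float64(181.4), np.float64(231.2)]
210 [np.float64(337.5), np.float64(185.5)] [np.float64(190.0), np.float64(242.2)]
240 [np.float64(331.9), np.float64(175.8)] [np.float64(211.5), np.float64(249.6)]
270 [np.float64(319.8), np.float64(168.6)] [np.float64(239.6), np.float64(250.6)]
300 [np.float64(304.4), np.float64(165.6)] [np.float64(264.1), np.float64(244.6)]
330 [np.float64(289.2), np.float64(167.2)] [np.float64(277.1), np.float64(234.3)]
```

View pics/c1.png

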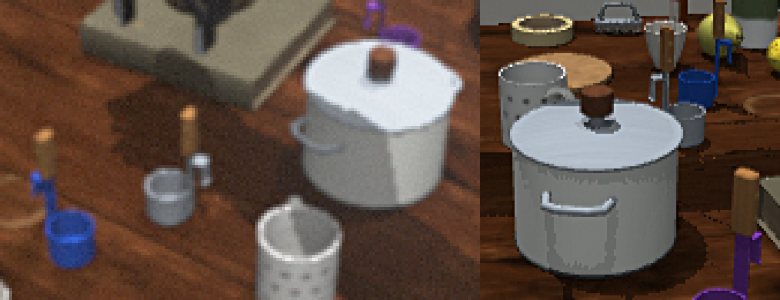

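The crop shows the steel dipper at crop (185,180), its hook at (200,165) facing the robot. The blue one at (60,210) and the purple one at (385,20) are the look-alikes. The pot's handles point at about 72° and 252°, so the rim at about 160-190° azimuth is clear for the hook. I'll move over the knob.

```bash
python3 -m inch '[[[1,-0.95,-0.6,0.1,0],[1,-0.95,-0.6,0.1,0],[1,-0.95,-0.6,0.1,0],[1,-0.95,-0.6,0.1,0],[1,-0.95,-0.6,0.1,0],[1,-0.95,-0.6,0.1,0],[1,-0.95,-0.6,0,0],[1,-0.95,-0.6,0,0],[1,-0.95,-0.6,0,0],[1,0,0,0,0]]]' 60
python3 - <<'E'
from h import *
s=read_state();print(s['joints'],s['ee_pos'],s['eef_rot'])
im=get_image('wrist');cv2.imwrite('pics/w1.png',im[:,:,::-1])
for n in ['lid_knob','pot_lid','pot']: print(n,[(np.round(d['point'],4).tolist(),round(d['confidence'],2)) for d in place_of('wrist',n)])
E
```

```text
time_s: 2.15
ee_pos: [0.4644, -0.215, 0.2274]
eef_rot: [0.0, 0.708, 0.706, -0.0]
ft_force: [-0.4, -0.5, 0.2]
grip_width: 0.0854
gripper_force: 0.0
[-6.89514961e-01 -1.68882921e-01 -1.97354728e-01  1.54197049e+00
 -1.39323708e-04  8.83659025e-01] [ 0.46438798 -0.21497788  0.22741414] [ 1.82932787e-04  7.07946907e-01  7.06265630e-01 -5.21777123e-05]
lid_knob [([0.4594, -0.2111, 0.1427], 0.58)]
pot_lid [([0.462, -0.2089, 0.1092], 0.95)]
pot []
```

View pics/w1.png

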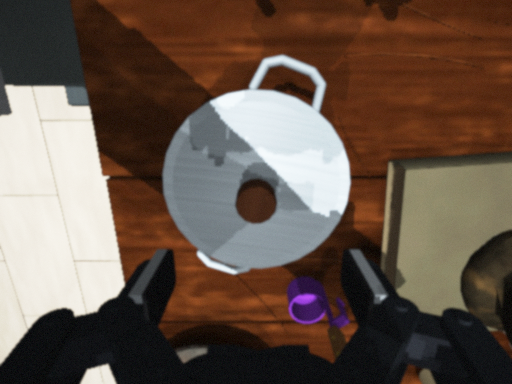

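The wrist view shows the lid circle centred at about (256,179), the knob top at (256,201), and the handles at about (291,80) and (222,266).

```bash
python3 - <<'E'
from h import *
from scipy.spatial.transform import Rotation as R
s=read_state();q=s['eef_rot'];T=np.eye(4);T[:3,:3]=R.from_quat([q[1],q[2],q[3],q[0]]).as_matrix();T[:3,3]=s['ee_pos']
P=T@np.array(calibration('wrist')['T_tool_cam'])
print('lid',plane('wrist',256.5,179,.112,P),'knob',plane('wrist',256.5,202,.156,P))
a=plane('wrist',295,68,.085,P);b=plane('wrist',222,270,.085,P);print(a,b,np.degrees(np.arctan2(*(a-b)[1::-1])),np.linalg.norm(a-b))
E
```

```text
lid [ 0.46387845 -0.20213488  0.112     ] knob [ 0.46408298 -0.20681626  0.156     ]
[ 0.49719911 -0.11003762  0.085     ] [ 0.42590502 -0.31384606  0.085     ] 70.719687769206 0.21591833686766607
```

```bash
python3 -m inch '[[[1,0.1,0,0.9,0],[1,0.05,-0.05,0.9,0],[1,0,0,0.9,0],[1,0,0,0.5,0],[1,0,0,0.35,0],[-1,0,0,0,0],[-1,0,0,0,0],[-1,0,0,0,0],[-1,0,0,0,0],[-1,0,0,0,0],[-1,0,0,0,0]]]' 60; python3 -m inch '[[[-1,0,0,-0.3,0],[-1,0,0,-0.5,0],[-1,0,0,-0.7,0],[-1,0,0,-1,0],[-1,0,0,-1,0]]]'
```

```text
time_s: 3.72
ee_pos: [0.4642, -0.2104, 0.1396]
eef_rot: [0.001, 0.707, 0.707, 0.0]
ft_force: [-1.1, 0.5, 5.7]
grip_width: 0.0305
gripper_force: 59.5
time_s: 4.35
ee_pos: [0.4638, -0.21, 0.2279]
eef_rot: [0.0, 0.707, 0.707, 0.0]
ft_force: [0.1, -0.3, -3.7]
grip_width: 0.0304
gripper_force: 59.6
```

The lid is held (about 3 N on the wrist). I'll carry it across to the trivet.

```bash
python3 -m inch '[[[-1,1,0.05,0,0],[-1,1,0.05,0,0],[-1,1,0.05,0,0],[-1,1,0.05,0,0],[-1,1,0.05,0,0],[-1,1,0.05,0,0],[-1,1,0.05,0,0],[-1,1,0.05,0,0],[-1,1,0.05,0,0],[-1,1,0.05,0,0],[-1,1,0.05,0,0],[-1,1,0.05,0,0],[-1,1,0.05,0,0],[-1,1,0.05,0,0],[-1,1,0.05,0,0],[-1,1,0.05,0,0],[-1,1,0.05,0,0],[-1,1,0.05,0,0],[-1,0,0,0,0],[-1,0,0,0,0]]]'
python3 - <<'E'
from h import *
for c in ['scene','wrist','side']:
    im=get_image(c)
    for n in ['pot_lid','lid_knob','trivet']: print(c,n,[(np.round(d['point'],4).tolist(),round(d['confidence'],2)) for d in place_of(c,n)])
E
```

```text
time_s: 6.85
ee_pos: [0.4864, 0.2397, 0.2266]
eef_rot: [0.0, 0.707, 0.707, 0.0]
ft_force: [-0.5, 0.1, -3.5]
grip_width: 0.0303
gripper_force: 59.9
scene pot_lid [([0.4883, 0.2329, 0.1889], 0.72)]
scene lid_knob [([0.488, 0.2389, 0.2283], 0.62)]
scene trivet [([0.4895, 0.242, 0.0035], 0.97), ([0.4643, -0.2198, 0.0015], 0.35)]
wrist pot_lid [([0.4846, 0.2369, 0.1919], 0.97)]
wrist lid_knob [([0.4856, 0.2373, 0.2326], 0.67)]
wrist trivet []
side pot_lid [([0.4858, 0.238, 0.0021], 0.24)]
side lid_knob [([0.4868, 0.2383, 0.2294], 0.64)]
side trivet [([0.4843, 0.2404, 0.0014], 0.87)]
```

```bash
python3 -m inch '[[[-1,0.1,0.05,1,0],[-1,0,0,1,0],[-1,0,0,1,0],[-1,0,0,1,0],[-1,0,0,1,0],[-1,0,0,1,0],[-1,0,0,0.6,0],[-1,0,0,0.3,0],[-1,0,0,0.1,0],[-1,0,0,0.1,0],[-1,0,0,0.1,0],[-1,0,0,0,0]]]'
```

```text
time_s: 8.95
ee_pos: [0.4876, 0.2425, 0.0462]
eef_rot: [0.0, 0.707, 0.707, 0.0]
ft_force: [-0.1, -0.1, -2.8]
grip_width: 0.0301
gripper_force: 60.0
```

```bash
python3 -m inch '[[[-1,0,0,0.05,0],[-1,0,0,0.05,0],[-1,0,0,0,0]]]';python3 -m inch '[[[0.5,0,0,0,0],[1,0,0,0,0],[1,0,0,0,0],[1,0,0,-0.5,0],[1,0,0,-1,0],[1,0,0,-1,0],[1,0,0,-1,0],[1,0,0,-1,0],[1,0,0,-1,0],[1,0,0,-1,0],[1,0,0,-1,0],[1,0,0,0,0]]]'
python3 - <<'E'
from h import *
for c in ['scene','wrist','side']:
    im=get_image(c)
    for n in ['pot_lid','lid_knob','dipper','dipper_grip','hook_tip','hook_inside','pot']: print(c,n,[(np.round(d['point'],4).tolist(),round(d['confidence'],2)) for d in place_of(c,n)])
E
```

```text
time_s: 9.32
ee_pos: [0.4878, 0.2426, 0.0455]
eef_rot: [0.0, 0.707, 0.707, 0.0]
ft_force: [-8.0, -2.7, 14.1]
grip_width: 0.0305
gripper_force: 61.8
time_s: 10.82
ee_pos: [0.4886, 0.2428, 0.2339]
eef_rot: [0.001, 0.707, 0.707, 0.002]
ft_force: [0.1, -0.7, -0.2]
grip_width: 0.0851
gripper_force: 0.0
scene pot_lid [([0.4922, 0.2388, 0.0056], 0.74)]
scene lid_knob [([0.4917, 0.2401, 0.047], 0.89)]
scene dipper [([0.5271, -0.4087, 0.0017], 0.74), ([0.6551, 0.1011, 0.0013], 0.73), ([0.6047, -0.01, -0.0007], 0.69)]
scene dipper_grip [([0.5795, -0.0143, 0.1292], 0.66), ([0.6806, 0.1023, 0.1275], 0.64), ([0.5557, -0.391, 0.1248], 0.47)]
scene hook_tip [([0.563, -0.3827, 0.0607], 0.73), ([0.6986, 0.0988, 0.057], 0.71), ([0.5647, -0.018, 0.0578], 0.47)]
scene hook_inside [([0.6867, 0.099, 0.0876], 0.81), ([0.5733, -0.0205, 0.0875], 0.69), ([0.5643, -0.3818, 0.0819], 0.46)]
scene pot [([0.4633, -0.2155, 0.0028], 0.98)]
wrist pot_lid [([0.4891, 0.2392, 0.0089], 0.59)]
wrist lid_knob [([0.4858, 0.245, 0.0509], 0.76)]
wrist dipper [([0.6093, -0.0076, 0.0012], 0.67), ([0.6581, 0.0991, -0.0036], 0.64
[... 231 characters left out ...]
 0.2387, 0.0503], 0.27)]
side lid_knob [([0.4869, 0.2382, 0.0462], 0.81)]
side dipper [([0.5273, -0.4075, -0.0003], 0.82), ([0.6062, -0.0145, 0.0028], 0.74), ([0.653, 0.102, -0.0003], 0.66), ([0.4631, -0.2101, 0.0002], 0.16)]
side dipper_grip [([0.5839, -0.0125, 0.1286], 0.83), ([0.5482, -0.3924, 0.1279], 0.81), ([0.6812, 0.0992, 0.124], 0.68), ([0.4861, 0.2406, 0.0109], 0.16)]
side hook_tip [([0.5608, -0.0193, 0.0627], 0.92), ([0.5624, -0.3783, 0.0572], 0.77), ([0.6934, 0.0953, 0.0575], 0.75)]
side hook_inside [([0.6924, 0.0942, 0.0809], 0.78), ([0.5593, -0.3856, 0.0876], 0.66), ([0.5759, -0.019, 0.0831], 0.59)]
side pot [([0.651, 0.2495, -0.0015], 0.75), ([0.4645, -0.2128, -0.0006], 0.61)]
```

The lid is on the trivet at about (0.489,0.240). The dipper has origin (0.606,-0.0105), yaw about 10°, and grip (0.580,-0.0145).

```bash
python3 -m inch '[[[1,-0.935,0.333,0,0],[1,-0.935,0.333,0,0],[1,-0.935,0.333,0,0],[1,-0.935,0.333,0,0],[1,-0.935,0.333,0,0],[1,-0.935,0.333,0,0],[1,-0.935,0.333,0,0],[1,-0.935,0.333,0,0],[1,-0.935,0.333,0,0],[1,-0.935,0.333,0,0],[1,-0.935,0.333,0,0],[1,0,0,0,1],[1,0,0,0,1],[1,0,0,0,1],[1,0,0,0,1],[1,0,0,0,1],[1,0,0,0,1],[1,0,0,0,1],[1,0,0,0,1],[1,0,0,0,0]]]'
python3 - <<'E'
from h import *
from scipy.spatial.transform import Rotation as R
s=read_state();q=s['eef_rot'];T=np.eye(4);T[:3,:3]=R.from_quat([q[1],q[2],q[3],q[0]]).as_matrix();T[:3,3]=s['ee_pos']
print(np.round(T,3),s['joints'])
im=get_image('wrist');cv2.imwrite('pics/w2.png',im[:,:,::-1])
for n in ['dipper','dipper_grip','hook_tip','hook_inside']: print(n,[(np.round(d['point'],4).tolist(),round(d['confidence'],2)) for d in place_of('wrist',n)])
g=np.array([.580,-.0145,.120]);print('shift',T[:3,:3].T@(g-T[:3,3])/.025)
E
```

```text
time_s: 14.52
ee_pos: [0.5792, -0.0149, 0.231]
eef_rot: [0.0, 0.996, 0.088, 0.0]
ft_force: [0.7, -0.3, 0.4]
grip_width: 0.0854
gripper_force: 0.0
[[ 0.985  0.175  0.     0.579]
 [ 0.175 -0.985 -0.    -0.015]
 [ 0.     0.    -1.     0.231]
 [ 0.     0.     0.     1.   ]] [-2.51373852e-01  3.89278874e-02  8.78912131e-03  1.54061862e+00
 -8.13016402e-06  2.71461089e+00]
dipper [([0.6548, 0.1, -0.0027], 0.89), ([0.6464, 0.2518, 0.0002], 0.74), ([0.606, -0.0129, 0.0022], 0.62)]
dipper_grip [([0.5763, -0.0164, 0.1237], 0.87), ([0.6767, 0.0997, 0.1293], 0.87)]
hook_tip [([0.5625, -0.0201, 0.0559], 0.89), ([0.6955, 0.0987, 0.0594], 0.68)]
hook_inside [([0.6873, 0.0985, 0.0881], 0.89), ([0.575, -0.0133, 0.0912], 0.84)]
shift [ 0.03291985 -0.01249765  4.4414055 ]
```

View pics/w2.png

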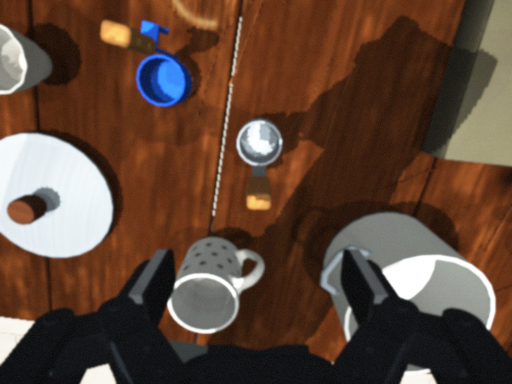

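The steel dipper's cup (260,143) and grip (259,200) line up with the tool's x axis, midway between the fingers. I'll descend and grip.

```bash
python3 -m inch '[[[1,0,0,1,0],[1,0,0,1,0],[1,0,0,1,0],[1,0,0,0.8,0],[1,0,0,0.5,0],[1,0,0,0.1,0],[-1,0,0,0,0],[-1,0,0,0,0],[-1,0,0,0,0],[-1,0,0,0,0],[-1,0,0,0,0],[-1,0,0,0,0],[-1,0,0,0,0]]]' 60; python3 -m inch '[[[-1,0,0,-0.3,0],[-1,0,0,-0.6,0],[-1,0,0,-1,0],[-1,0,0,-1,0],[-1,0,0,-1,0],[-1,0,0,-1,0],[-1,0,0,-1,0],[-1,0,0,0,0]]]'
python3 - <<'E'
from h import *
for c in ['scene','side','wrist']:
    im=get_image(c)
    for n in ['dipper','dipper_grip','hook_tip','hook_inside','pot','pot_rim']: print(c,n,[(np.round(d['point'],4).tolist(),round(d['confidence'],2)) for d in place_of(c,n)])
E
```

```text
time_s: 16.4
ee_pos: [0.5794, -0.0149, 0.1216]
eef_rot: [0.0, 0.996, 0.087, 0.0]
ft_force: [-1.8, -2.2, 5.7]
grip_width: 0.0193
gripper_force: 59.4
time_s: 17.4
ee_pos: [0.58, -0.0147, 0.2711]
eef_rot: [0.001, 0.996, 0.087, 0.002]
ft_force: [0.1, 0.1, -2.4]
grip_width: 0.0193
gripper_force: 58.7
scene dipper [([0.6526, 0.1007, 0.0017], 0.88), ([0.6048, -0.01, 0.1437], 0.78), ([0.4906, 0.2415, 0.05], 0.75), ([0.5243, -0.4091, -0.0003], 0.45), ([0.4895, 0.2373, 0.0094], 0.17)]
scene dipper_grip [([0.5802, -0.0105, 0.2787], 0.91), ([0.6806, 0.1025, 0.1284], 0.9), ([0.5533, -0.3896, 0.1264], 0.52)]
scene hook_tip [([0.6976, 0.0975, 0.0601], 0.85), ([0.5628, -0.3787, 0.0644], 0.75), ([0.5788, -0.0159, 0.277], 0.69), ([0.5643, -0.0165, 0.2055], 0.54)]
scene hook_inside [([0.5745, -0.0193, 0.2363], 0.91), ([0.6852, 0.0989, 0.0864], 0.88), ([0.5604, -0.384, 0.0843], 0.48), ([0.5635, -0.0156, 0.2063], 0.24)]
scene pot [([0.4659, -0.2144, 0.0007], 0.61)]
scene pot_rim [([0.4893, 0.2381, 0.0091], 0.71), ([0.4634, -0.2124, 0.1067], 0.7)]
side dipper [([0.5303, -0.4048, 0.0007], 0.92), ([0.6045, 
[... 285 characters left out ...]
2064], 0.76)]
side hook_inside [([0.5593, -0.3859, 0.0886], 0.9), ([0.5737, -0.0184, 0.2312], 0.75), ([0.692, 0.0956, 0.082], 0.75), ([0.4854, 0.2372, 0.0024], 0.26)]
side pot [([0.4641, -0.2116, -0.0024], 0.82)]
side pot_rim [([0.4635, -0.2099, 0.1141], 0.82)]
wrist dipper [([0.6084, -0.0117, 0.1494], 0.84), ([0.6545, 0.1013, -0.0003], 0.77), ([0.5269, -0.4113, 0.0017], 0.73)]
wrist dipper_grip [([0.6793, 0.1008, 0.1284], 0.56)]
wrist hook_tip [([0.7017, 0.0958, 0.0564], 0.7), ([0.5612, -0.0162, 0.2038], 0.59)]
wrist hook_inside [([0.5706, -0.0151, 0.2363], 0.89), ([0.6869, 0.0977, 0.0881], 0.78)]
wrist pot [([0.4594, -0.2157, 0.0021], 0.86)]
wrist pot_rim [([0.465, -0.2113, 0.1102], 0.83)]
```

The dipper is held straight, with its underside at z≈0.149. The pot's centre is (0.4635,-0.2125). I'll turn +20°, so the hook points outward at azimuth 170°, and move over the rim.

```bash
python3 -m inch '[[[-1,0,0,0,1],[-1,0,0,0,1],[-1,-0.6,0.86,0,0],[-1,-0.6,0.86,0,0],[-1,-0.6,0.86,0,0],[-1,-0.6,0.86,0,0],[-1,-0.6,0.86,0,0],[-1,-0.6,0.86,0,0],[-1,-0.6,0.86,0,0],[-1,-0.6,0.86,0,0],[-1,-0.6,0.86,0,0],[-1,-0.6,0.86,0,0],[-1,0,0,0,0],[-1,0,0,0,0]]]'
python3 - <<'E'
from h import *
s=read_state();print(s['joints'],s['ee_pos'])
for c in ['scene','side','wrist']:
    im=get_image(c);cv2.imwrite(f'pics/{c}3.png',im[:,:,::-1])
    for n in ['dipper','hook_tip','hook_inside','pot','pot_rim']: print(c,n,[(np.round(d['point'],4).tolist(),round(d['confidence'],2)) for d in place_of(c,n) if d['point'][0]<.5])
a=cv2.imread('pics/side3.png')[100:292,160:310];b=cv2.imread('pics/wrist3.png')
cv2.imwrite('pics/c3.png',np.hstack([cv2.resize(a,(300,384),interpolation=3),cv2.resize(b,(500,384))]))
E
```

```text
time_s: 20.2
ee_pos: [0.3943, -0.2001, 0.2687]
eef_rot: [-0.0, 0.996, -0.087, 0.0]
ft_force: [1.3, -0.2, -2.1]
grip_width: 0.019
gripper_force: 59.0
[-7.67332779e-01 -3.72076540e-01 -2.92065339e-01  1.65042066e+00
  3.27831847e-04  2.54903319e+00] [ 0.39429904 -0.20011208  0.26868773]
scene dipper [([0.4173, -0.2063, 0.1453], 0.75)]
scene hook_tip [([0.378, -0.1945, 0.2057], 0.82)]
scene hook_inside [([0.3889, -0.2004, 0.2338], 0.9)]
scene pot [([0.4661, -0.2134, 0.0012], 0.81)]
scene pot_rim [([0.4614, -0.2101, 0.1071], 0.82), ([0.4644, -0.2141, 0.0005], 0.62)]
side dipper [([0.4254, -0.2075, 0.1508], 0.7)]
side hook_tip [([0.379, -0.1975, 0.2089], 0.57)]
side hook_inside [([0.3849, -0.2025, 0.2334], 0.79), ([0.4233, -0.208, 0.1519], 0.48)]
side pot [([0.4642, -0.2135, -0.0002], 0.81)]
side pot_rim [([0.4613, -0.2102, 0.1119], 0.72), ([0.4618, -0.2131, -0.002], 0.64)]
wrist dipper []
wrist hook_tip [([0.3759, -0.1946, 0.2044], 0.65)]
wrist hook_inside [([0.3872, -0.1977, 0.2339], 0.77)]
wrist pot [([0.4613, -0.2138, 0.001], 0.86)]
wrist pot_rim [([0.4624, -0.2153, 0.1079], 0.89)]
```

View pics/c3.png

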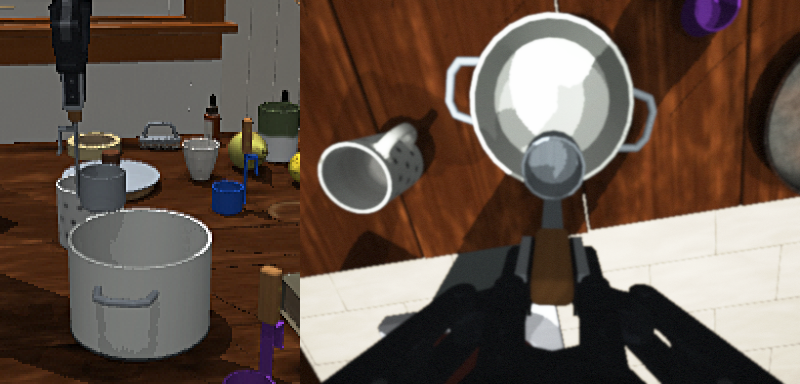

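The side view shows the dipper upright over the pot's near rim, with the hook at crop (65,140) outside. In the wrist view the cup is inside the mouth and the handles are clear. The radial position measures 77-79 mm against 78 wanted. I'll lower until the tip is just above the rim and check.

```bash
python3 -m inch '[[[-1,0,0,0.6,0],[-1,0,0,0.6,0],[-1,0,0,0.6,0],[-1,0,0,0.6,0],[-1,0,0,0.6,0],[-1,0,0,0,0]]]'
python3 - <<'E'
from h import *
for c in ['side','scene','wrist']:
    im=get_image(c);cv2.imwrite(f'pics/{c}4.png',im[:,:,::-1])
    for n in ['hook_tip','hook_inside','pot','pot_rim']: print(c,n,[(np.round(d['point'],4).tolist(),round(d['confidence'],2)) for d in place_of(c,n) if d['point'][0]<.5])
a=cv2.imread('pics/side4.png')[150:246,170:270];b=cv2.imread('pics/scene4.png')[130:230,260:360]
cv2.imwrite('pics/c4.png',np.hstack([cv2.resize(a,(400,400),interpolation=3),cv2.resize(b,(400,400),interpolation=3)]))
E
```

```text
time_s: 21.85
ee_pos: [0.3935, -0.1998, 0.1921]
eef_rot: [-0.001, 0.996, -0.087, -0.001]
ft_force: [0.2, -0.5, -1.4]
grip_width: 0.0191
gripper_force: 58.9
side hook_tip [([0.3752, -0.1956, 0.1337], 0.66)]
side hook_inside [([0.3894, -0.2006, 0.1526], 0.71)]
side pot [([0.4618, -0.2108, 0.0002], 0.89)]
side pot_rim [([0.4607, -0.2075, 0.1114], 0.86), ([0.4874, 0.2411, 0.0487], 0.56)]
scene hook_tip [([0.3803, -0.1981, 0.1289], 0.67)]
scene hook_inside [([0.3895, -0.1991, 0.1614], 0.74)]
scene pot [([0.4652, -0.2162, 0.0007], 0.57)]
scene pot_rim [([0.4611, -0.2117, 0.105], 0.89), ([0.4655, -0.2146, 0.0021], 0.64)]
wrist hook_tip [([0.3788, -0.1952, 0.1288], 0.64)]
wrist hook_inside [([0.3853, -0.1977, 0.1567], 0.83)]
wrist pot [([0.459, -0.2161, 0.0041], 0.74)]
wrist pot_rim [([0.4626, -0.2117, 0.1081], 0.6)]
```

View pics/c4.png

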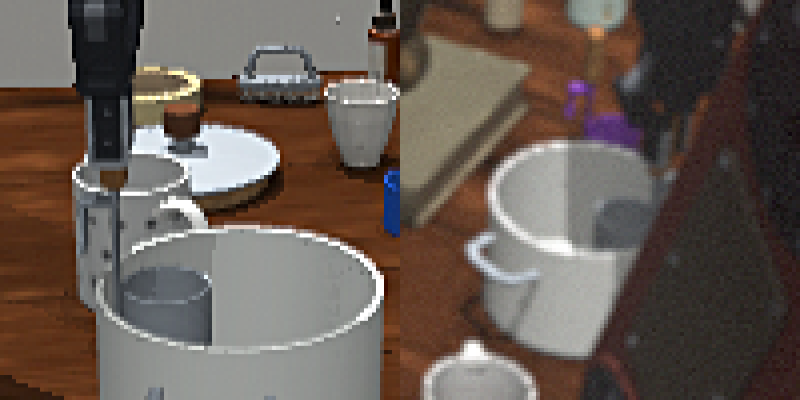

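The side view shows the cup inside the pot, with the hook lip at crop (85,230) outside the rim's left edge at (100,290). I'll lower gently and watch the force.

```bash
python3 -m inch '[[[-1,0,0,0.3,0],[-1,0,0,0.3,0],[-1,0,0,0.2,0],[-1,0,0,0.2,0],[-1,0,0,0,0]]]'; python3 -m inch '[[[-1,0,0,0.2,0],[-1,0,0,0.2,0],[-1,0,0,0.2,0],[-1,0,0,0.1,0],[-1,0,0,0,0]]]'
```

```text
time_s: 23.22
ee_pos: [0.3939, -0.2001, 0.1681]
eef_rot: [-0.0, 0.996, -0.087, -0.0]
ft_force: [0.6, -0.1, -1.1]
grip_width: 0.0191
gripper_force: 59.0
time_s: 23.85
ee_pos: [0.394, -0.2002, 0.1509]
eef_rot: [-0.0, 0.996, -0.087, -0.0]
ft_force: [0.3, 0.1, -2.2]
grip_width: 0.0191
gripper_force: 59.0
```

```bash
python3 -m inch '[[[-1,0,0,0.06,0],[-1,0,0,0.06,0],[-1,0,0,0.04,0],[-1,0,0,0,0]]]'
python3 - <<'E'
from h import *
for c in ['side','scene']:
    im=get_image(c);cv2.imwrite(f'pics/{c}5.png',im[:,:,::-1])
    for n in ['hook_tip','hook_inside','dipper','pot']: print(c,n,[(np.round(d['point'],4).tolist(),round(d['confidence'],2)) for d in place_of(c,n) if d['point'][0]<.5])
a=cv2.imread('pics/side5.png')[150:250,170:270]
cv2.imwrite('pics/c5.png',cv2.resize(a,(600,600),interpolation=3))
E
```

```text
time_s: 24.35
ee_pos: [0.394, -0.2003, 0.147]
eef_rot: [-0.0, 0.996, -0.087, 0.0]
ft_force: [0.1, -0.5, -1.9]
grip_width: 0.0192
gripper_force: 59.0
side hook_tip [([0.3775, -0.1983, 0.0868], 0.42)]
side hook_inside [([0.3905, -0.2024, 0.1066], 0.51)]
side dipper [([0.3886, -0.2028, 0.1074], 0.26)]
side pot [([0.4644, -0.2116, -0.0022], 0.63)]
scene hook_tip [([0.3804, -0.1927, 0.0826], 0.62)]
scene hook_inside [([0.3875, -0.2002, 0.1096], 0.44)]
scene dipper [([0.4171, -0.2037, 0.0248], 0.49)]
scene pot [([0.4662, -0.2155, 0.0035], 0.66)]
```

View pics/c5.png

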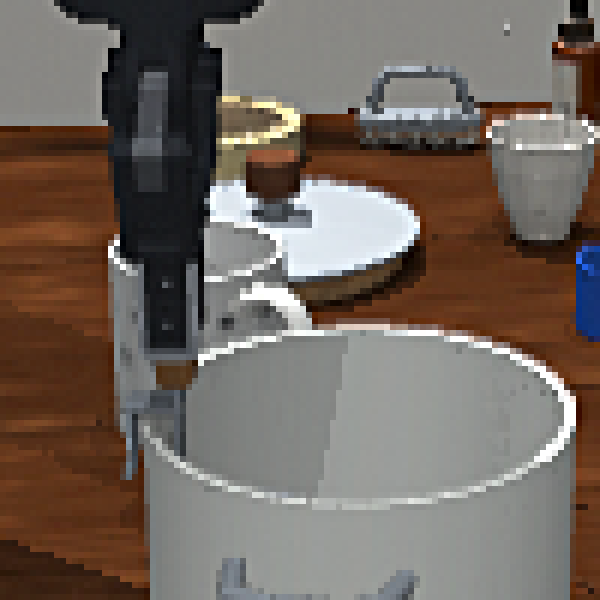

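The lip at crop (130,440) is outside the wall and the strap at (182,420) inside, so the hook straddles the rim. I'll seat it until the force changes, then release and withdraw.

```bash
python3 -m inch '[[[-1,0,0,0.04,0],[-1,0,0,0.04,0],[-1,0,0,0,0],[-1,0,0,0,0]]]'; python3 -m inch '[[[-0.4,0,0,0,0],[-0.2,0,0,0,0],[0,0,0,0,0],[0,0,0,0,0],[0,0,0,-0.4,0],[0,0,0,-0.8,0],[0,0,0,-1,0],[0,0,0,-1,0],[0,0,0,-1,0],[0,0,0,-1,0],[0,0,0,0,0],[0,0,0,0,0]]]'
python3 - <<'E'
from h import *
for c in ['side','scene','wrist']:
    im=get_image(c);cv2.imwrite(f'pics/{c}6.png',im[:,:,::-1])
    for n in ['hook_tip','hook_inside','dipper','pot','pot_lid','mug']: print(c,n,[(np.round(d['point'],4).tolist(),round(d['confidence'],2)) for d in place_of(c,n) if d['point'][0]<.5])
a=cv2.imread('pics/side6.png')[130:280,170:320];b=cv2.imread('pics/scene6.png')[110:335,160:360]
cv2.imwrite('pics/c6.png',np.hstack([cv2.resize(a,(400,400),interpolation=3),cv2.resize(b,(400,400),interpolation=3)]))
E
```

```text
time_s: 25.35
ee_pos: [0.3943, -0.2005, 0.1464]
eef_rot: [0.0, 0.996, -0.087, 0.001]
ft_force: [-2.5, 2.7, 10.0]
grip_width: 0.0193
gripper_force: 60.6
time_s: 26.85
ee_pos: [0.394, -0.2003, 0.2752]
eef_rot: [0.0, 0.996, -0.087, 0.0]
ft_force: [-0.4, -0.0, -0.1]
grip_width: 0.0427
gripper_force: 0.0
side hook_tip [([0.3792, -0.1984, 0.0849], 0.65)]
side hook_inside [([0.3884, -0.2045, 0.1076], 0.62)]
side dipper []
side pot [([0.4849, 0.239, -0.0], 0.75), ([0.4643, -0.2106, 0.0011], 0.61)]
side pot_lid [([0.4907, 0.243, 0.0096], 0.69)]
side mug [([0.4326, 0.0081, 0.0004], 0.68)]
scene hook_tip []
scene hook_inside [([0.391, -0.2036, 0.1152], 0.53)]
scene dipper [([0.3914, -0.2024, 0.1115], 0.24)]
scene pot [([0.4654, -0.215, 0.0029], 0.75)]
scene pot_lid []
scene mug []
wrist hook_tip [([0.3792, -0.1962, 0.0835], 0.77), ([0.4644, -0.2129, 0.1061], 0.43)]
wrist hook_inside [([0.3895, -0.1987, 0.1139], 0.76), ([0.4629, -0.2125, 0.1102], 0.55)]
wrist dipper [([0.4112, -0.2077, 0.0193], 0.56)]
wrist pot [([0.4611, -0.2127, 0.003], 0.85)]
wrist pot_lid []
wrist mug [([0.4348, 0.0108, -0.0006], 0.6)]
```

View pics/c6.png

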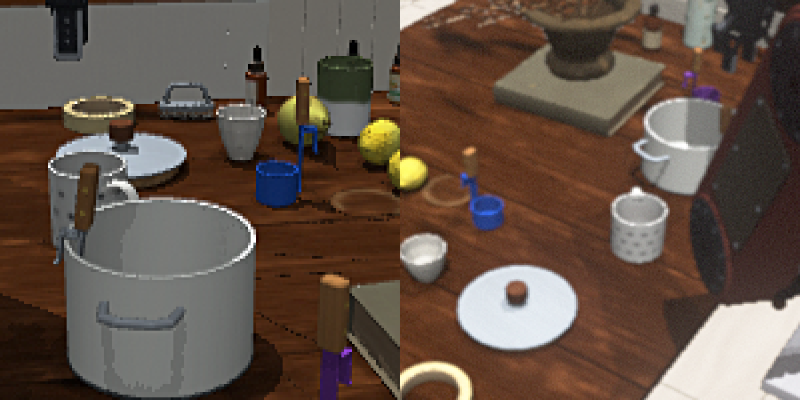

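The side view shows the dipper hanging by its hook with the grip at crop (80-90,165-235), leaning slightly inward. The lid is flat, and the mug and cup are standing. I'll estimate the tilt, which has to be below 0.25.

```bash
python3 - <<'E'
from h import *
u=np.array([-.985,.174,0]);z=np.array([0,0,1.]);pot=np.array([.463,-.2127,0])
im=cv2.cvtColor(cv2.imread('pics/side6.png'),cv2.COLOR_BGR2HSV)[185:222,195:212]
m=(im[...,0]<20)&(im[...,1]>110)&(im[...,2]>70)
for r in range(0,37,6): 
    c=np.where(m[r])[0]; print(185+r,(c.min()+195,c.max()+195) if len(c) else None)
for t in (0,.06,.12,.18,.25):
    zz=z*np.cos(t)-u*np.sin(t); xx=-u*np.cos(t)-z*np.sin(t)   # top leans inward
    h=pot+.078*u+.11*z; o=h+.0355*xx-.085*zz
    a,b=[proj('side',o-.027*xx+k*zz) for k in (.097,.15)];print(t,np.round(a,1),np.round(b,1),'slope',round((b[0]-a[0])/(a[1]-b[1]),3))
E
```

```text
185 None
191 (np.int64(202), np.int64(204))
197 (np.int64(203), np.int64(203))
203 (np.int64(199), np.int64(199))
209 (np.int64(198), np.int64(202))
215 (np.int64(201), np.int64(201))
221 None
0 [198.2 212.1] [197.4 189.5] slope -0.035
0.06 [198.5 212.3] [199.2 189.8] slope 0.031
0.12 [198.8 212.6] [201.1 190.2] slope 0.103
0.18 [199.1 212.8] [202.8 190.6] slope 0.167
0.25 [199.4 213.1] [204.9 191.3] slope 0.252
```

The tilt is about 0.13-0.15 rad and the cup's origin is about 52 mm from the axis, both within limits. I'll let it settle and hand in.

```bash
python3 -m inch '[[[0,0,0,-0.5,0],[0,0,0,0,0],[0,0,0,0,0],[0,0,0,0,0],[0,0,0,0,0],[0,0,0,0,0]]]'; python3 -c "from workcell import *;print(close_job())"
```

```text
time_s: 28.65
ee_pos: [0.394, -0.2003, 0.2875]
eef_rot: [-0.0, 0.996, -0.087, -0.0]
ft_force: [-0.4, -0.7, 0.8]
grip_width: 0.0424
gripper_force: 0.0
the job is handed in; nothing more can be done
None
```

I handed the job in at about 29 s: the lid lies knob up on the trivet and the steel dipper hangs by its hook on the pot rim, leaning about 0.15 rad by image estimate (limit 0.25), but no verdict was returned.

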